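Shut the dust extractor's filter lid and lock its quarter-turn stud

ROBOT

A 6-joint arm with a two-finger parallel gripper is mounted at the origin on the work surface. World frame = base frame: x ahead of the robot, y to its left, z up, the work surface at z = 0. Lengths are in mm, angles in rad, forces in N, time in s.
With the tool pointing down it reaches from about 350 to 875 mm from the base axis. Payload 4.2 kg.
Tool frame: the origin (TCP) lies between the finger pads; the fingertips stand 8 mm ahead of it and the grasp point (between the pads) lies 11 mm behind it (bot.tip_reach is the distance from the TCP to the fingertips, in mm); z points along the fingers, y is the direction in which the jaws open and shut (so a half turn about z gives the same grasp; the last joint's range is limited). The gripper opens to 87 mm and grips with 3 to 60 N. Pads are 19 mm wide; open, the fingers measure 117 mm over their backs; the gripper's body (75 mm by 190 mm) begins 51 mm behind the grasp point.
Start: joints at [1.539, 0.385, 0.008, 0, -1.194, -0.259], TCP at [179.167, 598.747, 230.55] pointing down, gripper open.
Joint ranges: [-3.14, 3.14], [-1.21, 2.06], [-1.07, 1.41], [-3.16, 2.05], [-2.99, -0.16], [-3.1, 3.1]. Speed limits (rad/s): [2.79, 2.79, 3.14, 3.14, 3.14, 3.14].

INTERFACE

Orientations are given as a unit quaternion [x, y, z, w].
In Python, from rig import bot gives the robot as it stands. The module is installed in compiled form; this text tells all that it offers.
- The arm moves only by the shell command python3 -m handwheel 'ROWS' [OPENING] [FORCE]. ROWS is JSON, a list of rows, each a list of 6 numbers: the shift along the world's x, y, z in m, then the turn, a rotation vector about the world's x, y, z in degrees. In form: [[tx, ty, tz, wx, wy, wz], ...]. A call has exactly 10 rows; each row is the pose to reach, as a shift and turn from the pose commanded when the call began; what a row does not reach only later rows make up. A row lasts 1/12 s, in which the tool goes at most 41.7 mm and 7.16 degrees, less where a joint would pass 70% of its speed; a pose out of reach is approached as far as the arm can. A call with a gripper value outside its range is refused whole. OPENING is the closure, from -1 (fully open) to 1 (shut), so that 0 is half open, set as the call begins (- or left out, the last holds). The fingers move at their own pace and stop on an object; FORCE is the grip in N (left out, the last holds). Time passes only in rows, so rows that repeat a pose let the fingers close, or fill a call up. It gives the time, the measured TCP pose, the force and the opening at its end, in the units of the state.
- bot.read_state(): the state, without advancing time (a new reading comes with each control period).
- bot.get_image(name): name is "scene" or "top" or "wrist"; returns the picture (384x512x3 uint8, blue, green, red); there is no depth.
- bot.get_calibration(name): a dict with "fovy" (degrees; the focal length in pixels is half the picture's height over the tangent of half this angle, whatever the lens; pixels are square), "cx", "cy" (the principal point, pixels), "dist_coeffs" ([k1, k2, p1, p2, k3] as OpenCV has them; the pictures are not rectified), "T" (4x4, takes a point from camera to world coordinates). Camera axes: x right, y up, looking along -z (the intrinsics and any distortion apply to the point x, -y, -z); pixel columns grow to the right and rows downward; lengths in mm; the calibration is good to about 2 mm. A picture is of the moment at which its call begins: read the wrist's pose just before it. get_calibration takes no time and is no camera call; for the wrist camera it gives the pose at the moment of the call.
- bot.close_job(): hands the job in, once; it reports no verdict.
The state is a dict: "time_s": time; "joint_positions": joint angles; "qvel": joint speeds; "joint_torque": joint torques, N m; "tool_pos": TCP position; "orientation": TCP orientation; "ft_force": force on the tool from outside, world axes, zero at the start; "moment": the same for the moment, N m; "gripper_width": finger opening in mm.
Only numpy, scipy, OpenCV 4.12 (cv2) and the standard library are available. Lean on these libraries where they do the work, as an engineer would, in place of code of your own. Each camera call takes 0.05 s, during which the arm holds its last target.

TASK

Close the sprung filter lid of the desktop dust extractor and lock it: line the stud's wing up with its entry slot, press the stud gently down through the slot until you feel it bottom softly, turn it a full quarter turn clockwise, then let go. The lid must stay shut flush by itself; never force the stud, neither pressing nor turning, and leave the other things on the desk alone.

Things in the scene. Friction and masses are not known exactly. Their poses are not given: they have to be found in the camera images.
- machine: Dust extractor, a fixed grey sheet-metal box on the desk, 220 mm (x) by 250 mm (y), 108 mm tall, a hinged lid over most of its top. Origin: on the desk, 30 mm towards +y from the middle of its outline; z up. Beyond the hinge, at its -y end, is the motor housing, 64 mm wide and 108 mm tall, on which a small jar stands.
- hinge (a point): Middle of the lid's hinge line, on the fixed box, 100 mm above the desk, level with the shut lid's underside. x runs along the hinge line, y points level from the hinge across the box to the lid's free edge, z up. The lid (212 mm along x, 8 mm thick, reaching 180 mm from the hinge) turns about this x axis, free edge upward.
- lid (a joint): Angle of the lid (rad): 0 shut flush, grows as its free edge rises. A weak spring holds it ajar (about 0.15 to 0.35); pushing it shut takes under 3 N at the stud, and it springs open again if it is not locked.
- stud_head (a point): Centre of the stud's steel wing, a bar 34 mm long, 10 mm thick, 20 mm tall, pinched across its 10 mm. It stands on a steel disc 44 mm across, 5 mm thick, whose upper face is 10 mm below this point: fingertips can press on it. Stud axis square to the lid, 110 mm from mid-hinge; this point is 54 mm above the lid's underside while not pressed. x along the wing, z away from the lid.
- push (a joint): How far the stud is pressed into the lid (m): 0 out, 0.0295 at most. Spring: 4 N at first, plus 100 N per m. With the lid flush it must go in 7.5 to 25 mm (unseen, differs each time) until its lug is through the socket's slot; 1.5 mm further it bottoms on a rubber pad, 15 N per mm. Let go once turned, the lug springs up under the slot plate and holds the lid.
- turn (a joint): How far the stud is turned (rad): 0 = lug in line with the slot, wing parallel to the hinge (a stop); pi/2 = locked (a stop); grows clockwise seen from above. At the start it stands up to 0.5 from 0 and must be turned back before it can enter the slot. It stays where it is left. It turns freely above the slot as well as below it, but not within, so turning freely is no sign of being through.
- lug: The stud's steel cross lug under the lid, 20 x 5 x 4 mm, parallel to the wing, fixed to the stud. Origin on the stud's axis, level with the lid's underside while not pressed; the lug's centre is 18 mm below it. It has 1.5 mm play in the slot on each side. Over 12 N between lug and slot or pad damages them.
- cup: Brown paper cup, 95 mm tall, 80 mm wide, on the desk (origin: centre of its underside); leave alone.
- jar_a: Small glass paint jar with black cap, 42 mm tall, 40 mm wide, on the desk beside the lid's free edge (origin: centre of its underside); leave alone.
- jar_b: Small clear jar with white cap, 34 mm tall, 36 mm wide, on the extractor's motor housing beside the hinge (origin: centre of its underside); leave alone.
- brush: Paint brush lying on the desk beside the extractor (origin: under its middle); leave alone.
- glue: White glue bottle, 120 mm tall, 44 mm wide (origin: centre of its underside); leave alone.
- jar_lid: White ring-shaped jar lid, 42 mm wide, 8 mm tall (origin: centre of its underside); leave alone.
- key: Large cardboard key cut-out lying on the desk, 270 mm long, 5 mm thick (origin: under its middle); leave alone.

How it is judged:
By the outcome, as a careful person would: the job done as asked, in the order asked, and still so for the second after the job is handed in, with the robot touching nothing.
It also fails if it takes over 72 s, if anything falls off the work surface, if the arm or the gripper's body presses on something with over 40 N, if the wrist force passes 120 N, or if a joint passes its speed limit or range.

## Working session

There is one attempt and no reset: what is moved stays moved. The work goes in short steps, Python scripts to look and compute and a shell command to move; the robot and the scene stay as the last step left them, time stands still between calls to the robot, and variables do not carry over. Pictures are saved under pics/ and viewed, and the job is handed in when it is done.

```bash
mkdir -p pics; python3 - <<'E'
from rig import bot
import cv2,numpy as np
s=bot.read_state()
for k in s: print(k,np.round(s[k],3))
for n in ["scene","top","wrist"]:
    c=bot.get_calibration(n); print(n,c["fovy"],c["cx"],c["cy"],c["dist_coeffs"]); print(np.round(c["T"],3).tolist())
    cv2.imwrite(f"pics/{n}0.png",bot.get_image(n))
E
```

```text
time_s 0.0
joint_positions [ 1.539e+00  3.860e-01  7.000e-03 -1.000e-03 -1.194e+00 -2.590e-01]
qvel [ 0.001 -0.001 -0.003  0.     0.001 -0.002]
joint_torque [ 0.0000e+00 -3.9067e+01  1.8740e+01  4.2200e+00  1.1000e-02 -0.0000e+00]
tool_pos [179.002 598.212 229.443]
orientation [ 0.989 -0.145 -0.     0.001]
ft_force [-0.358 -1.007 -0.576]
moment [ 0.012 -0.01   0.053]
gripper_width 87.11
scene 47.72301471622281 247.79072617971767 188.94028108487376 [-0.00817723  0.          0.          0.          0.        ]
[[-0.753, -0.41, 0.515, 1207.224], [0.658, -0.442, 0.61, 702.419], [-0.022, 0.798, 0.602, 835.777], [0.0, 0.0, 0.0, 1.0]]
top 47.32703690182507 253.7632817670886 191.6097143768474 [-0.00642152  0.          0.          0.          0.        ]
[[-0.029, 0.998, -0.056, 488.515], [-0.999, -0.028, 0.017, -17.579], [0.015, 0.057, 0.998, 1474.55], [0.0, 0.0, 0.0, 1.0]]
wrist 60.23483178348416 252.6962246513245 189.0886350427255 [-0.07387418  0.          0.          0.          0.        ]
[[-0.287, 0.915, 0.285, 257.482], [-0.958, -0.275, -0.082, 574.986], [0.003, -0.297, 0.955, 384.536], [0.0, 0.0, 0.0, 1.0]]
```

View pics/scene0.png

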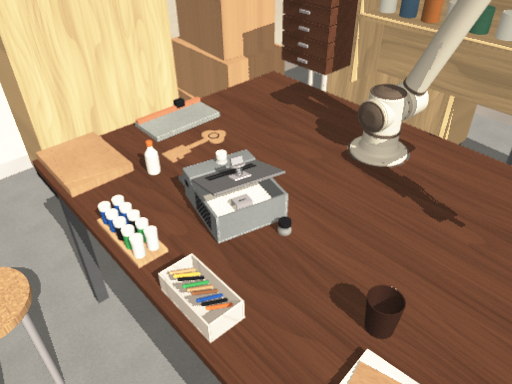

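View pics/top0.png

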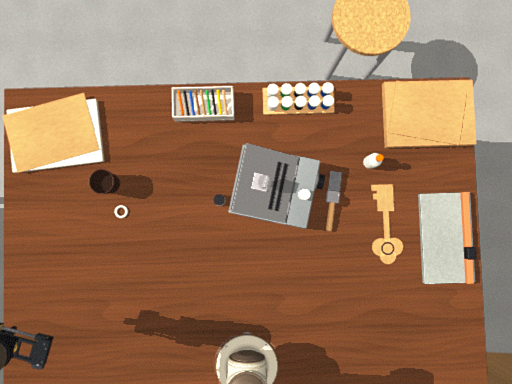

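View pics/wrist0.png

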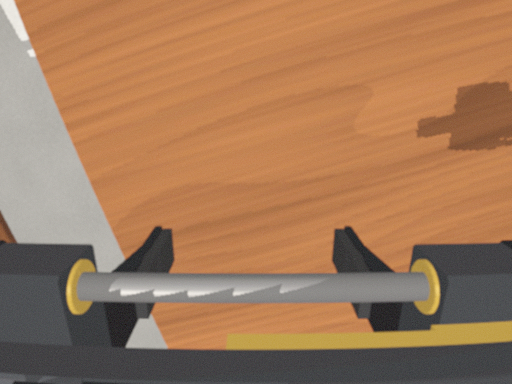

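The top view shows the extractor at about (275,187), the stud at about (262,181), jar_a (220,200) and jar_b (304,194). The scene view shows the lid ajar, with its free edge towards +y. Next I'll enlarge both.

```bash
cat > h.py <<'E'
import numpy as np,cv2
def K(c):
    f=192/np.tan(np.radians(c["fovy"])/2)
    return np.array([[f,0,c["cx"]],[0,f,c["cy"]],[0,0,1.]])
F=np.diag([1,-1,-1.])
def proj(c,P):
    T=np.array(c["T"]); P=np.atleast_2d(P).astype(float)
    q=(P-T[:3,3])@T[:3,:3]@F
    return cv2.projectPoints(q.reshape(-1,1,3),np.zeros(3),np.zeros(3),K(c),np.array(c["dist_coeffs"]))[0][:,0]
def ray(c,uv):
    T=np.array(c["T"]); u=cv2.undistortPoints(np.array(uv,float).reshape(-1,1,2),K(c),np.array(c["dist_coeffs"]))[:,0]
    d=np.c_[u,np.ones(len(u))]@F@T[:3,:3].T
    return T[:3,3],d/np.linalg.norm(d,axis=1)[:,None]
def atz(c,uv,z):
    o,d=ray(c,uv); z=np.broadcast_to(z,len(d)); return o+d*((z-o[2])/d[:,2])[:,None]
def crop(img,x0,y0,x1,y1,s):
    return cv2.resize(img[y0:y1,x0:x1],None,fx=s,fy=s,interpolation=cv2.INTER_CUBIC)
E
python3 - <<'E'
import cv2;from h import *
t=cv2.imread("pics/top0.png");cv2.imwrite("pics/topc.png",crop(t,205,130,335,225,6))
t=cv2.imread("pics/scene0.png");cv2.imwrite("pics/scenec.png",crop(t,170,140,300,237,6))
E
```

```text
(no output)
```

View pics/topc.png

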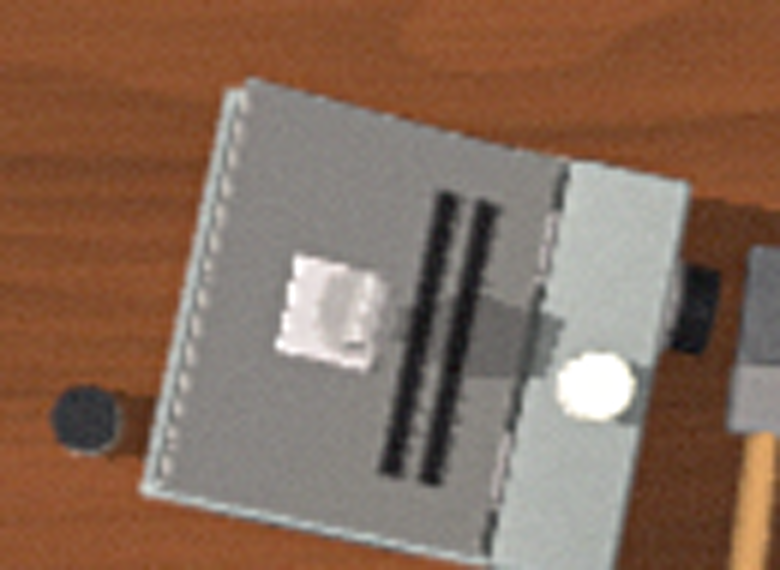

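View pics/scenec.png

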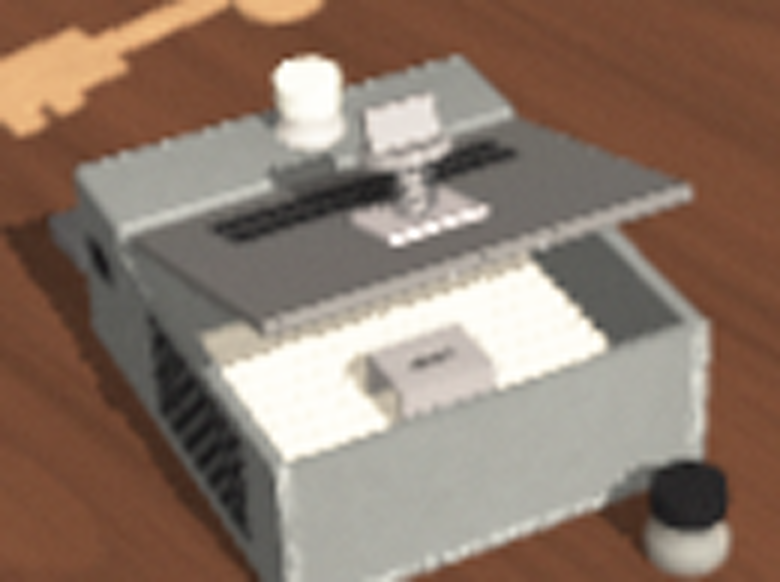

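```bash
cat > fit.py <<'E'
from rig import bot
from h import *
from scipy.optimize import least_squares
ct,cs=bot.get_calibration("top"),bot.get_calibration("scene")
f=lambda p,o:(np.array(p,float)+.5)/6-.5+np.array(o)
top=f([(690,183),(230,90),(143,493)],(205,130))
sc=f([(80,175),(460,55),(515,110),(120,237),(287,465),(708,325),(268,322),(692,188)],(170,140))
def pts(p):
    x,y,a,yh,th,zr,xl=p
    R=np.array([[np.cos(a),-np.sin(a),0],[np.sin(a),np.cos(a),0],[0,0,1]])
    W=lambda q:np.array(q,float)@R.T+[x,y,0]
    t=W([(110,-155,108),(110,95,zr),(-110,95,zr)])
    c,s=np.cos(th),np.sin(th)
    L=lambda x_,y_,z_:(x_,yh+y_*c-z_*s,100+y_*s+z_*c)
    s_=W([(110,-155,108),(-110,-155,108),(-110,-91,108),(110,-91,108),(110,95,zr),(-110,95,zr),L(106,180,8),L(-106,180,8)])
    return t,s_,W,L
def res(p):
    t,s_,_,_=pts(p)
    return np.r_[(proj(ct,t)-top).ravel(),(proj(cs,s_)-sc).ravel(),(p[3]+90)/3,(p[5]-104)/5]
if __name__=="__main__":
    g=atz(ct,[(275,187)],100)[0];print(g)
    r=least_squares(res,[g[0],g[1],-0.2,-88,.25,104,0],loss='soft_l1')
    print(np.round(r.x,3),np.round(res(r.x),2))
    t,s_,W,L=pts(r.x)
    print("stud ajar",W([L(0,110,54)]), "flush",W([(0,r.x[3]+110,154)]))
    print("proj",(proj(ct,W([L(0,110,64)]))-[205,130])*6,(proj(cs,W([L(0,110,64)]))-[170,140])*6)
    np.save("fit.npy",r.x)
E
python3 fit.py
```

```text
[ 578.37331212 -108.21822496  100.        ]
[ 5.88145e+02 -7.41770e+01 -2.31000e-01 -8.93740e+01  3.15000e-01
  9.75850e+01  0.00000e+00] [-0.15 -0.31 -1.32 -0.29 -1.    0.68 -1.38 -1.4   0.18 -0.76  0.7  -0.42
 -0.1  -0.93 -0.91  0.51  0.74 -1.56 -0.59  0.7  -0.11 -0.53  0.21 -1.28]
stud ajar [[587.80574365 -75.61499835 185.38268482]] flush [[592.87402906 -54.1004315  154.        ]]
proj [[371.3108682 312.8720976]] [[393.93615677  99.69732422]]
```

```bash
python3 -m handwheel '[[0.01,-0.015,0.02,0,0,0],[0.03,-0.04,0.035,0,0,0],[0.05,-0.075,0.05,0,0,0],[0.07,-0.11,0.06,0,0,0],[0.09,-0.145,0.07,0,0,0],[0.11,-0.18,0.07,0,0,0],[0.13,-0.215,0.07,0,0,0],[0.15,-0.25,0.07,0,0,0],[0.17,-0.285,0.07,0,0,0],[0.19,-0.32,0.07,0,0,0]]'
python3 -m handwheel '[[0.02,-0.035,0,0,0,0],[0.04,-0.07,0,0,0,0],[0.06,-0.105,0,0,0,0],[0.08,-0.14,0,0,0,0],[0.1,-0.175,0,0,0,0],[0.12,-0.21,0,0,0,0],[0.14,-0.245,0,0,0,0],[0.16,-0.28,0,0,0,0],[0.18,-0.315,0,0,0,0],[0.2,-0.34,0,0,0,0]]'
python3 - <<'E'
from rig import bot
import cv2,numpy as np,pickle
c=bot.get_calibration("wrist");s=bot.read_state()
cv2.imwrite("pics/w1.png",bot.get_image("wrist"));pickle.dump(c,open("w1.pkl","wb"))
print(np.round(s["tool_pos"],1),np.round(s["joint_positions"],3),np.round(s["ft_force"],2))
print(np.round(c["T"],3).tolist())
E
```

```text
time_s: 0.98
tool_pos: [369.5, 276.7, 300.6]
orientation: [0.989, -0.145, -0.0, -0.0]
ft_force: [0.0, 0.4, -0.5]
gripper_width: 87.3
time_s: 1.82
tool_pos: [569.5, -64.1, 300.3]
orientation: [0.989, -0.146, -0.0, 0.0]
ft_force: [-0.1, 1.2, 0.9]
gripper_width: 87.0
[569.5 -64.1 300.3] [ 0.171  0.256 -0.004  0.    -1.312  1.108] [-0.07  1.16  0.87]
[[-0.288, 0.914, 0.285, 647.928], [-0.958, -0.276, -0.084, -87.796], [0.001, -0.297, 0.955, 455.177], [0.0, 0.0, 0.0, 1.0]]
```

View pics/w1.png

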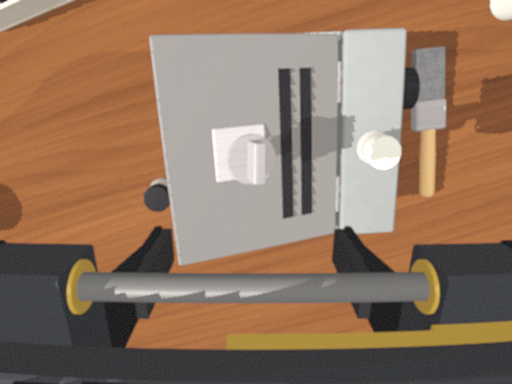

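The wrist view shows the lid, the stud disc at (250,160), the wing at about (257,160) running nearly along image columns, and jar_b at (378,150).

```bash
python3 - <<'E'
import cv2;from h import *
t=cv2.imread("pics/w1.png");cv2.imwrite("pics/w1c.png",crop(t,200,115,300,190,8));cv2.imwrite("pics/w1d.png",crop(t,140,20,420,270,2.4))
E
```

```text
(no output)
```

View pics/w1c.png

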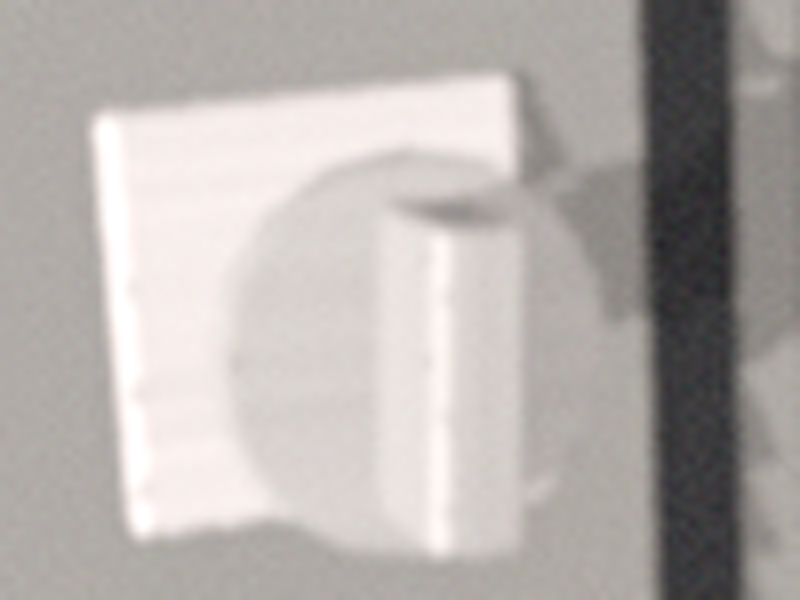

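View pics/w1d.png

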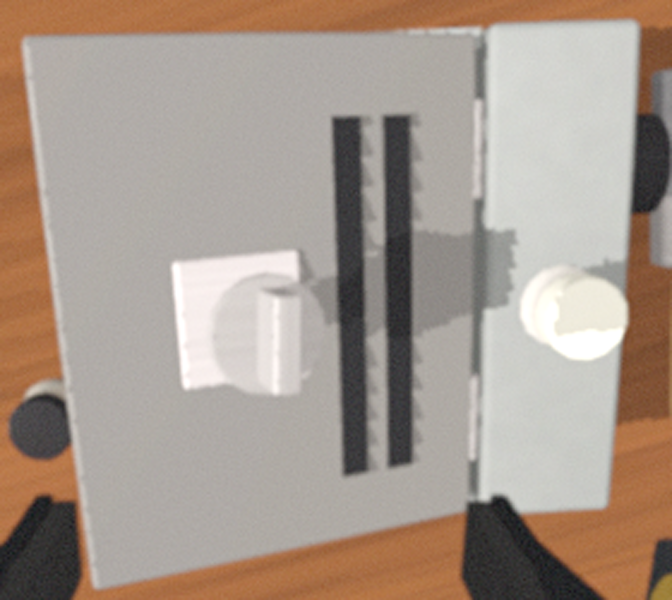

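```bash
cat > fit2.py <<'E'
import pickle
from fit import *
cw=pickle.load(open("w1.pkl","rb"))
g=lambda p,s,o:(np.array(p,float)+.5)/s-.5+np.array(o)
wb=g([(640,22),(607,508),(490,28),(487,503),(27,38),(97,587)],2.4,(140,20))
ww=g([(520,225),(520,552),(437,555)],8,(200,115))
def model(p):
    t,s_,W,L=pts(p[:7]); tu=p[7]
    b=W([(110,-155,108),(-110,-155,108),(110,-91,108),(-110,-91,108),L(106,180,8),L(-106,180,4)])
    c,s=np.cos(-tu),np.sin(-tu)
    w=lambda u,v,z:L(u*c-v*s,110+u*s+v*c,z)
    wt=W([w(17,-5,64),w(-17,-5,64),w(-17,5,64)])
    return t,s_,W,L,b,wt
def res2(p):
    t,s_,W,L,b,wt=model(p)
    return np.r_[res(p[:7]),(proj(cw,b)-wb).ravel(),1.5*(proj(cw,wt)-ww).ravel()]
r=least_squares(res2,np.r_[np.load("fit.npy"),0.1],loss='soft_l1')
p=r.x;print(np.round(p,3));q=res2(p);print(np.round(q[:22],1));print(np.round(q[24:],1))
t,s_,W,L,b,wt=model(p)
print("stud ajar",W([L(0,110,54)]),"flush",W([(0,p[3]+110,154)]),"hinge",W([(0,p[3],100)]))
np.save("fit2.npy",p)
E
python3 fit2.py
```

```text
[ 5.89344e+02 -7.42980e+01 -2.37000e-01 -8.65560e+01  3.14000e-01
  9.78150e+01 -3.42200e+00  3.50000e-02]
[ 0.  -0.4 -1.1 -0.8 -1.1  0.1 -1.5 -1.4  0.2 -0.6  0.6 -0.2 -0.4 -0.9
 -1.6  0.6  0.4 -1.3 -0.8  1.4  0.1  0.3]
[ 0.7 -1.3  1.2  1.2 -0.8 -1.8 -3.1  6.5 -0.6  0.5 -0.3 -1.3  0.5 -0.2
  1.2  0.1 -0.5  1.5]
stud ajar [[589.66743082 -72.95837789 185.34430339]] flush [[594.84487869 -51.5081554  154.        ]] hinge [[ 569.03532466 -158.4374167   100.        ]]
```

```bash
cat > tgt.py <<'E'
import numpy as np,sys
from scipy.spatial.transform import Rotation as R
from rig import bot
p=np.load("fit2.npy"); yaw=p[2]
Rz=R.from_euler('z',yaw).as_matrix()
def frame(th): # lid frame axes in world (cols)
    return Rz@R.from_euler('x',th).as_matrix()
def W(q): return Rz@np.array(q,float)+[p[0],p[1],0]
def stud(th,h): # point on stud axis h above underside
    c,s=np.cos(th),np.sin(th)
    return W((0,p[3]+110*c-h*s,100+110*s+h*c))
def tool(th,h,turn=0): # TCP pos + orientation
    Rt=frame(th)@R.from_euler('z',-turn).as_matrix()@np.diag([1,-1,-1])
    return stud(th,h),R.from_matrix(Rt)
def rel(th,h,turn=0,cur=None):
    s=bot.read_state()
    pos,r=tool(th,h,turn)
    cp,cr=(np.array(s["tool_pos"]),R.from_quat(s["orientation"])) if cur is None else cur
    return (pos-cp)/1000,(r*cr.inv()).as_rotvec(degrees=True)
E
python3 - <<'E'
from tgt import *
s=bot.read_state();print(s["tool_pos"],s["orientation"],s["ft_force"],s["time_s"])
c0=(np.array([569.167,-61.253,300.55]),R.from_quat([0.9894,-0.1453,0,0]))
for th,h in [(p[4],97)]:
    print(tool(th,h)[0],[np.round(v,4) for v in rel(th,h,0)],[np.round(v,4) for v in rel(th,h,0,c0)])
E
```

```text
[572.5193006  -66.90368512 299.27293281] [ 9.89099543e-01 -1.47243836e-01  6.53001934e-05  1.15876491e-03] [ 4.39687409 -1.75463683  1.25769438] 1.8667
[586.55020379 -85.87308318 226.24043136] [array([ 0.014, -0.019, -0.073]), array([17.4983, -4.7436,  3.3407])] [array([ 0.0174, -0.0246, -0.0743]), array([17.3745, -4.7009,  3.1133])]
```

```bash
python3 -m handwheel '[[0.003,-0.004,-0.005,2.9,-0.8,0.5],[0.006,-0.008,-0.015,5.8,-1.6,1.0],[0.009,-0.012,-0.025,8.7,-2.35,1.55],[0.012,-0.017,-0.035,11.6,-3.1,2.1],[0.015,-0.021,-0.048,14.5,-3.9,2.6],[0.017,-0.025,-0.06,17.4,-4.7,3.1],[0.0174,-0.0246,-0.07,17.4,-4.7,3.1],[0.0174,-0.0246,-0.074,17.4,-4.7,3.1],[0.0174,-0.0246,-0.074,17.4,-4.7,3.1],[0.0174,-0.0246,-0.074,17.4,-4.7,3.1]]' 0.08 5
python3 - <<'E'
from tgt import *
import cv2,pickle
c=bot.get_calibration("wrist");s=bot.read_state()
cv2.imwrite("pics/w2.png",bot.get_image("wrist"));pickle.dump(c,open("w2.pkl","wb"))
cv2.imwrite("pics/s2.png",bot.get_image("scene"))
print(np.round(s["tool_pos"],1),np.round(s["ft_force"],2),s["gripper_width"],s["time_s"])
print([np.round(v,4) for v in rel(p[4],97)])
from h import *
im=cv2.imread("pics/s2.png");cv2.imwrite("pics/s2c.png",crop(im,150,90,310,210,5))
im=cv2.imread("pics/w2.png");
q=np.array([stud(p[4],64),stud(p[4],44),stud(p[4],54)+frame(p[4])@[17,5,10],stud(p[4],54)+frame(p[4])@[17,-5,10],stud(p[4],54)+frame(p[4])@[-17,5,10],stud(p[4],54)+frame(p[4])@[-17,-5,10]])
uv=proj(c,q);print(np.round(uv,1))
E
```

```text
time_s: 2.7
tool_pos: [586.6, -85.3, 226.7]
orientation: [0.981, -0.116, 0.018, -0.155]
ft_force: [0.2, 0.0, 0.2]
gripper_width: 40.9
[586.6 -85.3 226.7] [0.17 0.02 0.24] 40.94288894009505 2.7
[array([-0.0004, -0.0007, -0.0013]), array([ 0.0203,  0.1003, -0.1158])]
[[253.7 225. ]
 [253.6 213.2]
 [245.5 199. ]
 [262.1 199. ]
 [245.8 249.7]
 [261.6 249.7]]
```

View pics/w2.png

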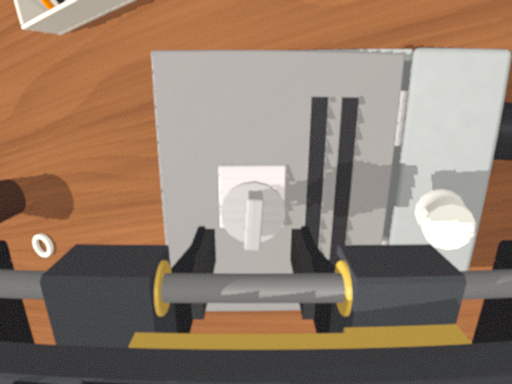

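View pics/s2c.png

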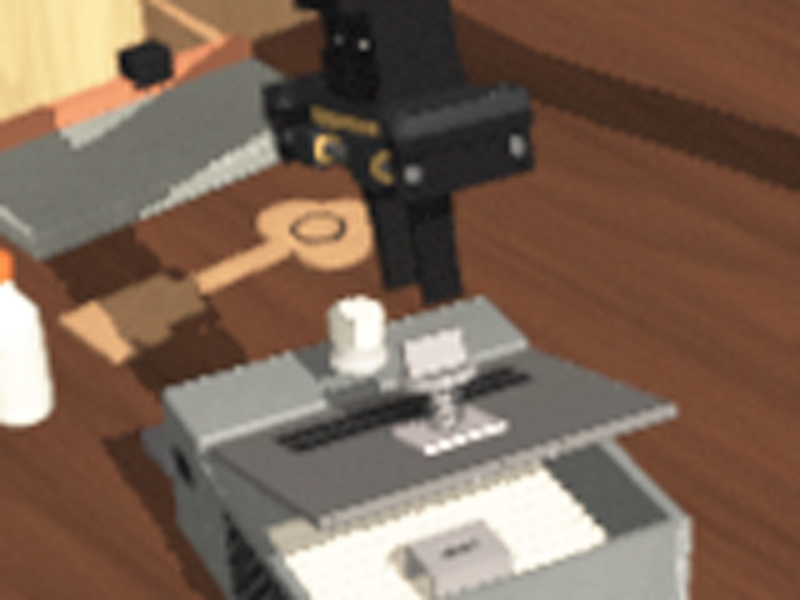

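```bash
python3 - <<'E'
import cv2;from h import *
t=cv2.imread("pics/w2.png");cv2.imwrite("pics/w2c.png",crop(t,205,155,305,255,6))
E
```

```text
(no output)
```

View pics/w2c.png

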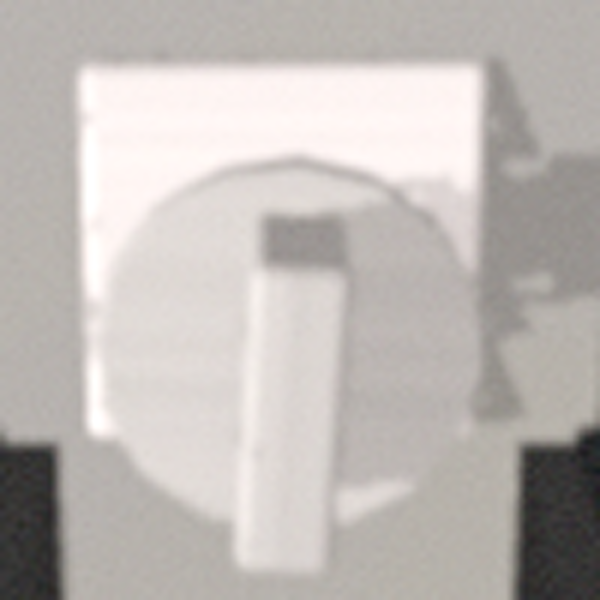

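The wrist view centres the wing at (253,225), within 1 px of the model. It is turned about 0.05 rad clockwise. The base plate is parallel to the image axes, so the yaw fits. Next I descend and pinch.

```bash
python3 - <<'E'
from tgt import *
s=bot.read_state();print(s["tool_pos"],s["time_s"])
print([np.round(v,4) for v in rel(p[4],55.5)])
E
```

```text
[586.94704326 -85.15075995 227.52592427] 2.8
[array([ 0.0026,  0.0117, -0.0408]), array([ 0.0203,  0.1003, -0.1158])]
```

```bash
python3 -m handwheel '[[0.0003,0.0012,-0.004,0,0,0],[0.0008,0.003,-0.01,0,0,0],[0.0013,0.005,-0.017,0,0,0],[0.0018,0.007,-0.024,0,0,0],[0.0023,0.009,-0.03,0,0,0],[0.0027,0.011,-0.035,0,0,0],[0.003,0.0115,-0.038,0,0,0],[0.003,0.012,-0.04,0,0,0],[0.003,0.012,-0.04,0,0,0],[0.003,0.012,-0.04,0,0,0]]'
python3 - <<'E'
from tgt import *
import cv2
s=bot.read_state();print(s["tool_pos"],s["time_s"],np.round(s["ft_force"],2))
print([np.round(v,4) for v in rel(p[4],55.5)])
cv2.imwrite("pics/w3.png",bot.get_image("wrist"));im=bot.get_image("scene")
from h import crop
cv2.imwrite("pics/s3c.png",crop(im,170,100,290,210,5))
E
```

```text
time_s: 3.63
tool_pos: [589.7, -74.0, 186.7]
orientation: [0.981, -0.116, 0.019, -0.155]
ft_force: [-0.2, -0.3, -0.3]
gripper_width: 39.8
[589.69920906 -73.95413153 186.65427888] 3.6333 [-0.23 -0.32 -0.32]
[array([-0.0001,  0.0005,  0.0001]), array([-0.0101,  0.0245, -0.0339])]
```

View pics/w3.png

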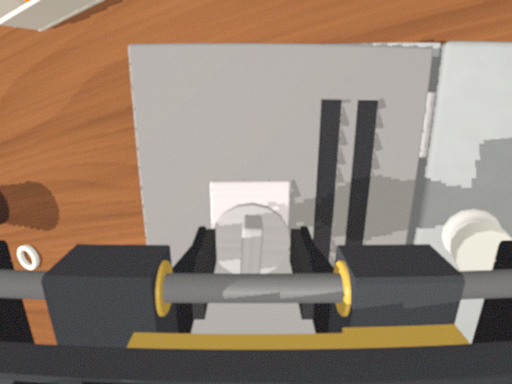

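View pics/s3c.png

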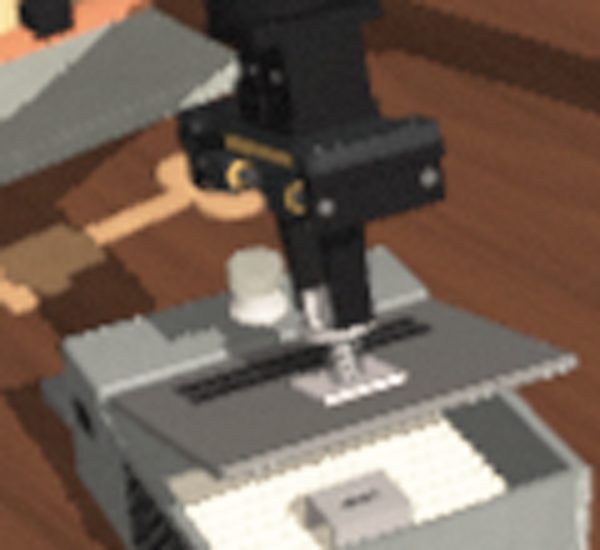

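The jaws straddle the wing: it shows at (252,245) between pads at about (205,245) and (302,245). The tips are just above the disc with no contact force. I'll close gently (5 N) to square the wing.

```bash
python3 -m handwheel '[[0,0,0,0,0,0],[0,0,0,0,0,0],[0,0,0,0,0,0],[0,0,0,0,0,0],[0,0,0,0,0,0],[0,0,0,0,0,0],[0,0,0,0,0,0],[0,0,0,0,0,0],[0,0,0,0,0,0],[0,0,0,0,0,0]]' 1 5
python3 - <<'E'
from tgt import *
s=bot.read_state();print(s["tool_pos"],s["time_s"],np.round(s["ft_force"],2),np.round(s["moment"],3),s["gripper_width"])
E
```

```text
time_s: 4.57
tool_pos: [589.6, -73.3, 186.8]
orientation: [0.981, -0.116, 0.019, -0.156]
ft_force: [-0.8, 3.9, 2.2]
gripper_width: 10.3
[589.63238404 -73.28455023 186.80747324] 4.5667 [-0.8   3.87  2.21] [0.814 0.215 0.134] 10.258098941548864
```

```bash
python3 - <<'E'
from tgt import *
t0=p[4];c=tool(t0,55.5)
for k in range(0,11):
    th=t0*(1-k/10); a,b=rel(th,52,0,c); print(np.round(a,4).tolist(),np.round(b,2).tolist())
E
```

```text
[0.0003, 0.0011, -0.0033] [0.0, 0.0, 0.0]
[0.0009, 0.0036, -0.0062] [-1.75, 0.42, -0.0]
[0.0014, 0.006, -0.0091] [-3.5, 0.84, 0.0]
[0.002, 0.0083, -0.012] [-5.25, 1.27, -0.0]
[0.0025, 0.0105, -0.0151] [-7.0, 1.69, 0.0]
[0.0031, 0.0127, -0.0182] [-8.75, 2.11, 0.0]
[0.0036, 0.0147, -0.0214] [-10.5, 2.53, 0.0]
[0.004, 0.0167, -0.0247] [-12.25, 2.96, -0.0]
[0.0045, 0.0185, -0.028] [-14.0, 3.38, 0.0]
[0.0049, 0.0203, -0.0313] [-15.75, 3.8, 0.0]
[0.0053, 0.0219, -0.0348] [-17.49, 4.22, 0.0]
```

```bash
python3 -m handwheel '[[0,0,0,0,0,0],[0,0,0,0,0,0],[0,0,0,0,0,0],[0,0.0005,0,0,0,0],[0,0.0005,0,0,0,0],[0.0002,0.001,-0.001,0,0,0],[0.0003,0.0013,-0.002,0,0,0],[0.0003,0.0016,-0.0033,0,0,0],[0.0003,0.0016,-0.0033,0,0,0],[0.0003,0.0016,-0.0033,0,0,0]]' 0.62 5
python3 - <<'E'
from tgt import *
import cv2
from h import crop
s=bot.read_state();print(s["tool_pos"],s["time_s"],np.round(s["ft_force"],2),np.round(s["moment"],3),s["gripper_width"])
im=bot.get_image("wrist");cv2.imwrite("pics/w4c.png",crop(im,190,160,320,260,5))
E
```

```text
time_s: 5.4
tool_pos: [589.8, -72.2, 183.1]
orientation: [0.981, -0.116, 0.018, -0.155]
ft_force: [0.1, -0.1, 0.1]
gripper_width: 16.6
[589.7634574  -72.24315902 183.08350143] 5.4 [ 0.15 -0.06  0.06] [-0.628  0.152  0.005] 16.64603137212836
```

View pics/w4c.png

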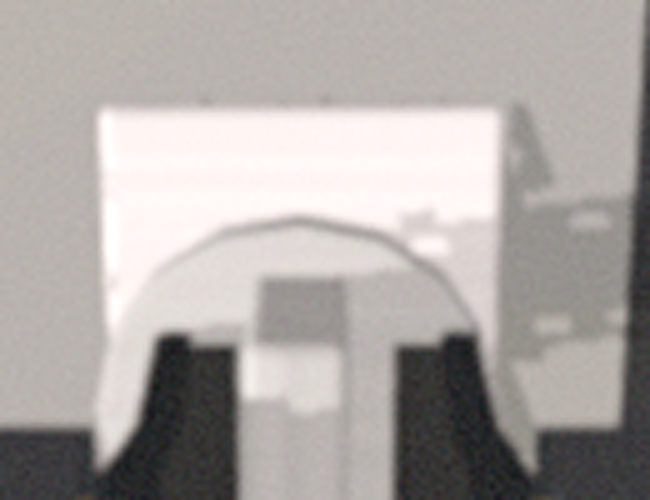

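The wrist crop shows the wing centred about 2 mm towards +y of the jaw middle (wing at about 295, jaw middle at about 318). I'll add 2 mm along the lid's y and then follow the arc, pressing lightly on the disc with the jaws straddling the wing.

```bash
python3 -m handwheel '[[0.0003,0.001,0,0,0,0],[0.0005,0.0019,0,0,0,0],[0.0008,0.0032,-0.0015,-0.9,0.2,0],[0.0011,0.0044,-0.003,-1.75,0.42,0],[0.0014,0.0056,-0.0044,-2.6,0.63,0],[0.0016,0.0068,-0.0058,-3.5,0.84,0],[0.0019,0.008,-0.0073,-4.4,1.05,0],[0.0022,0.0091,-0.0087,-5.25,1.27,0],[0.0022,0.0091,-0.0087,-5.25,1.27,0],[0.0022,0.0091,-0.0087,-5.25,1.27,0]]'
python3 - <<'E'
from tgt import *
import cv2
from h import crop
s=bot.read_state();print(s["tool_pos"],s["time_s"],np.round(s["ft_force"],2),np.round(s["moment"],3),s["gripper_width"])
im=bot.get_image("wrist");cv2.imwrite("pics/w5c.png",crop(im,190,160,320,260,5))
im=bot.get_image("scene");cv2.imwrite("pics/s5c.png",crop(im,170,100,290,210,5))
E
```

```text
time_s: 6.28
tool_pos: [591.9, -62.5, 174.3]
orientation: [0.987, -0.117, 0.013, -0.109]
ft_force: [-0.4, 0.2, -0.3]
gripper_width: 16.6
[591.85380399 -62.53360783 174.25459329] 6.2833 [-0.36  0.2  -0.33] [-0.471  0.137  0.035] 16.557098501882077
```

View pics/w5c.png

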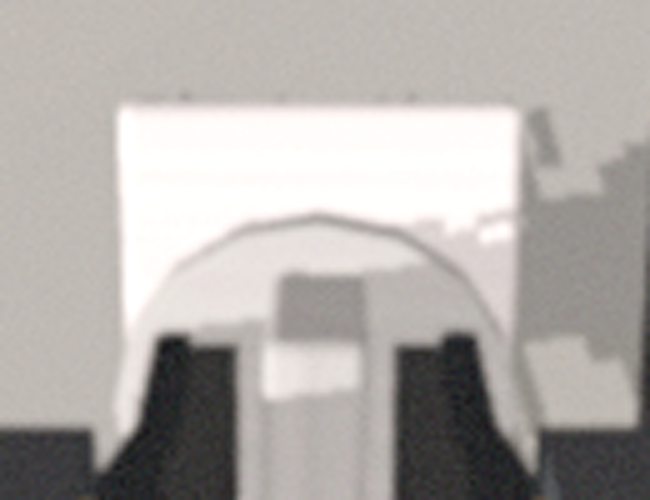

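View pics/s5c.png

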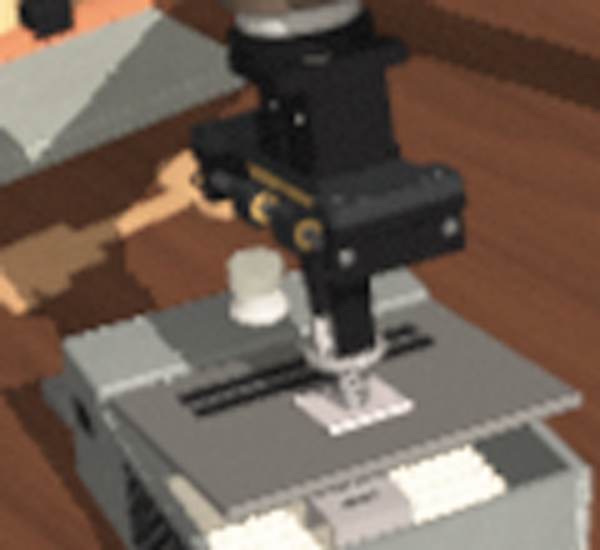

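The lid follows, and the wing is now centred between the jaws. I'll continue the arc to nearly flush.

```bash
python3 -m handwheel '[[0.0003,0.0011,-0.0016,-0.9,0.21,0],[0.0006,0.0023,-0.0031,-1.75,0.42,0],[0.0009,0.0034,-0.0047,-2.6,0.63,0],[0.0011,0.0044,-0.0062,-3.5,0.84,0],[0.0014,0.0054,-0.0078,-4.4,1.05,0],[0.0016,0.0064,-0.0094,-5.25,1.26,0],[0.0018,0.0074,-0.0111,-6.1,1.48,0],[0.002,0.0084,-0.0127,-7.0,1.69,0],[0.0025,0.0102,-0.016,-8.75,2.11,0],[0.0025,0.0102,-0.016,-8.75,2.11,0]]'
python3 -m handwheel '[[0.0002,0.0009,-0.0017,-0.9,0.21,0],[0.0004,0.0018,-0.0033,-1.75,0.42,0],[0.0006,0.0026,-0.005,-2.6,0.63,0],[0.0008,0.0034,-0.0068,-3.49,0.84,0],[0.0008,0.0034,-0.0068,-3.49,0.84,0],[0.0008,0.0034,-0.0068,-3.49,0.84,0],[0.0008,0.0034,-0.0068,-3.49,0.84,0],[0.0008,0.0034,-0.0068,-3.49,0.84,0],[0.0008,0.0034,-0.0068,-3.49,0.84,0],[0.0008,0.0034,-0.0068,-3.49,0.84,0]]'
python3 - <<'E'
from tgt import *
import cv2
from h import crop
s=bot.read_state();print(s["tool_pos"],s["time_s"],np.round(s["ft_force"],2),np.round(s["moment"],3),s["gripper_width"])
print([np.round(v,4) for v in rel(0,52)])
im=bot.get_image("wrist");cv2.imwrite("pics/w6c.png",crop(im,190,160,320,260,5))
im=bot.get_image("scene");cv2.imwrite("pics/s6c.png",crop(im,170,110,300,240,5))
E
```

```text
time_s: 7.22
tool_pos: [594.4, -52.0, 157.8]
orientation: [0.993, -0.117, 0.003, -0.031]
ft_force: [-0.3, -0.2, 0.2]
gripper_width: 16.6
time_s: 8.05
tool_pos: [595.3, -49.6, 151.9]
orientation: [0.993, -0.118, 0.0, -0.0]
ft_force: [-1.2, 0.6, 3.2]
gripper_width: 17.0
[595.30989408 -49.57206481 151.86865521] 8.05 [-1.21  0.62  3.22] [0.282 0.496 0.047] 16.95619739287271
[array([-0.0005, -0.0019,  0.0001]), array([-0.0464,  0.0069, -0.0136])]
```

View pics/w6c.png

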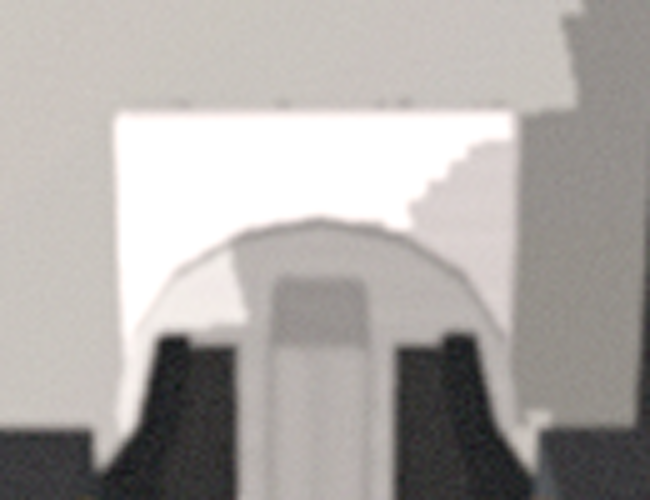

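View pics/s6c.png

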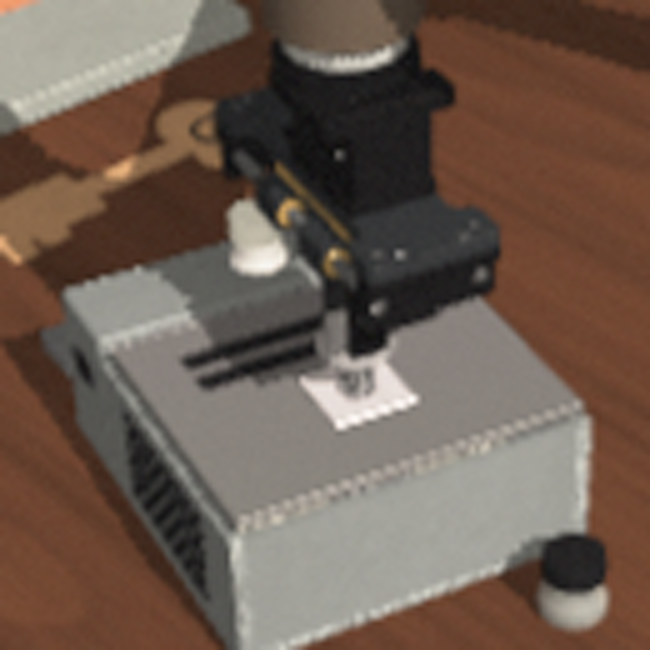

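The lid is almost flush and the wing sits square and centred (270–368 between the jaws at 240/397). I'll press 1 mm more and pinch.

```bash
python3 -m handwheel '[[0,0,-0.0005,0,0,0],[0,0,-0.001,0,0,0],[0,0,-0.001,0,0,0],[0,0,-0.001,0,0,0],[0,0,-0.001,0,0,0],[0,0,-0.001,0,0,0],[0,0,-0.001,0,0,0],[0,0,-0.001,0,0,0],[0,0,-0.001,0,0,0],[0,0,-0.001,0,0,0]]' 1 5
python3 -m handwheel '[[0,0,-0.0005,0,0,0],[0,0,-0.001,0,0,0],[0,0,-0.0015,0,0,0],[0,0,-0.002,0,0,0],[0,0,-0.002,0,0,0],[0,0,-0.002,0,0,0],[0,0,-0.002,0,0,0],[0,0,-0.002,0,0,0],[0,0,-0.002,0,0,0],[0,0,-0.002,0,0,0]]'
python3 - <<'E'
from tgt import *
s=bot.read_state();print(s["tool_pos"],s["time_s"],np.round(s["ft_force"],2),np.round(s["moment"],3),s["gripper_width"])
E
```

```text
time_s: 8.98
tool_pos: [595.6, -49.7, 150.9]
orientation: [0.993, -0.118, 0.0, -0.0]
ft_force: [-0.3, -2.4, 3.4]
gripper_width: 10.2
time_s: 9.82
tool_pos: [595.5, -49.6, 148.8]
orientation: [0.993, -0.118, 0.0, -0.0]
ft_force: [0.8, -3.7, 3.1]
gripper_width: 10.1
[595.51948279 -49.63541022 148.83669207] 9.8167 [ 0.81 -3.68  3.12] [-1.215 -0.294 -0.031] 10.10095849872643
```

```bash
python3 -m handwheel '[[-0.0001,-0.0003,-0.0005,0,0,0],[-0.0001,-0.0006,-0.001,0,0,0],[-0.0001,-0.0006,-0.0015,0,0,0],[-0.0001,-0.0006,-0.002,0,0,0],[-0.0001,-0.0006,-0.0025,0,0,0],[-0.0001,-0.0006,-0.003,0,0,0],[-0.0001,-0.0006,-0.003,0,0,0],[-0.0001,-0.0006,-0.003,0,0,0],[-0.0001,-0.0006,-0.003,0,0,0],[-0.0001,-0.0006,-0.003,0,0,0]]'
python3 - <<'E'
from tgt import *
import cv2
from h import crop
s=bot.read_state();print(s["tool_pos"],s["time_s"],np.round(s["ft_force"],2),np.round(s["moment"],3),s["gripper_width"])
im=bot.get_image("wrist");cv2.imwrite("pics/w7c.png",crop(im,190,160,320,260,5))
im=bot.get_image("scene");cv2.imwrite("pics/s7c.png",crop(im,170,110,300,240,5))
s=bot.read_state();print(s["tool_pos"],s["time_s"],np.round(s["ft_force"],2),np.round(s["moment"],3),s["gripper_width"])
E
```

```text
time_s: 10.65
tool_pos: [595.5, -49.9, 145.8]
orientation: [0.993, -0.118, 0.0, -0.0]
ft_force: [1.4, 0.7, 3.7]
gripper_width: 10.1
[595.46701858 -49.91659156 145.81610799] 10.65 [1.41 0.69 3.75] [-0.053 -0.477 -0.003] 10.055363096374276
[595.46025216 -49.90859462 145.83401582] 10.75 [1.45 0.77 4.  ] [ 0.074 -0.421 -0.021] 9.889704611780143
```

View pics/w7c.png

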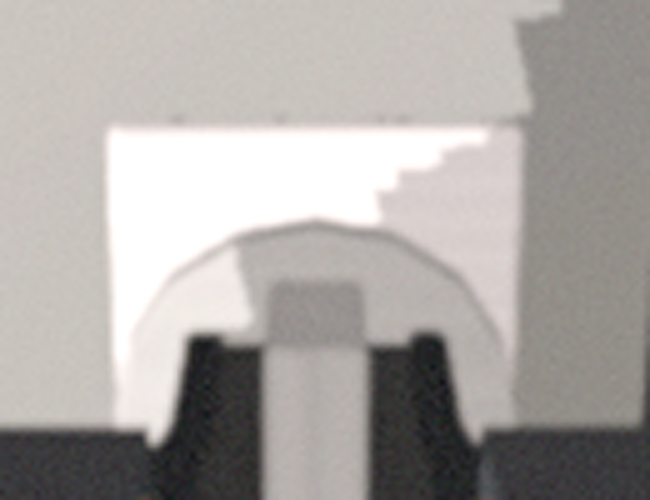

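View pics/s7c.png

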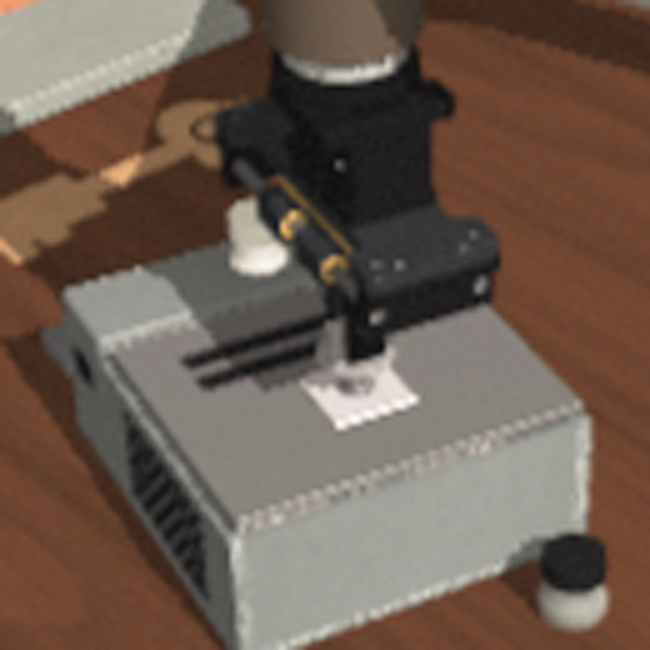

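The lid is flush and the stud is going in: push is about 6 mm, force about 4 N, aligned. From here I go in 0.7 mm steps, with a force check between each that stops the chain.

```bash
cat > chk.py <<'E'
from rig import bot
import sys
s=bot.read_state();z=s["tool_pos"][2];f=s["ft_force"];b=3.9+0.1*(145.8-z)
print("chk z %.2f push~%.1f f %.2f %.2f %.2f base %.2f mz %.3f t %.1f"%(z,152-z,*f,b,s["moment"][2],s["time_s"]))
sys.exit(1 if f[2]>b+1.3 or abs(f[0])>5 or abs(f[1])>5 else 0)
E
python3 -m handwheel '[[0,0,-0.0001,0,0,0],[0,0,-0.0002,0,0,0],[0,0,-0.0003,0,0,0],[0,0,-0.0004,0,0,0],[0,0,-0.0005,0,0,0],[0,0,-0.0006,0,0,0],[0,0,-0.0007,0,0,0],[0,0,-0.0007,0,0,0],[0,0,-0.0007,0,0,0],[0,0,-0.0007,0,0,0]]' >/dev/null && python3 chk.py && python3 -m handwheel '[[0,0,-0.0001,0,0,0],[0,0,-0.0002,0,0,0],[0,0,-0.0003,0,0,0],[0,0,-0.0004,0,0,0],[0,0,-0.0005,0,0,0],[0,0,-0.0006,0,0,0],[0,0,-0.0007,0,0,0],[0,0,-0.0007,0,0,0],[0,0,-0.0007,0,0,0],[0,0,-0.0007,0,0,0]]' >/dev/null && python3 chk.py && python3 -m handwheel '[[0,0,-0.0001,0,0,0],[0,0,-0.0002,0,0,0],[0,0,-0.0003,0,0,0],[0,0,-0.0004,0,0,0],[0,0,-0.0005,0,0,0],[0,0,-0.0006,0,0,0],[0,0,-0.0007,0,0,0],[0,0,-0.0007,0,0,0],[0,0,-0.0007,0,0,0],[0,0,-0.0007,0,0,0]]' >/dev/null && python3 chk.py && python3 -m handwheel '[[0,0,-0.0001,0,0,0],[0,0,-0.0002,0,0,0],[0,0,-0.0003,0,0,0],[0,0,-0.0004,0,0,0],[0,0,-0.0005,0,0,0],[0,0,-0.0006,0,0,0],[0,0,-0.0007,0,0,0],[0,0,-0.0007,0,0,0],[0,0,-0.0007,0,0,0],[0,0,-0.0007,0,0,0]]' >/dev/null && python3 chk.py
```

```text
chk z 145.08 push~6.9 f 1.34 1.81 2.98 base 3.97 mz 0.021 t 11.6
chk z 144.35 push~7.6 f 1.97 2.98 4.16 base 4.04 mz -0.031 t 12.4
chk z 143.67 push~8.3 f 2.36 1.89 3.83 base 4.11 mz -0.022 t 13.2
chk z 142.95 push~9.0 f 2.68 3.95 4.35 base 4.18 mz -0.016 t 14.1
```

```bash

python3 -m handwheel '[[0.0001,0.0002,-0.0001,0,0,0],[0.0003,0.0004,-0.0002,0,0,0],[0.0003,0.0004,-0.0003,0,0,0],[0.0003,0.0004,-0.0004,0,0,0],[0.0003,0.0004,-0.0005,0,0,0],[0.0003,0.0004,-0.0006,0,0,0],[0.0003,0.0004,-0.0007,0,0,0],[0.0003,0.0004,-0.0007,0,0,0],[0.0003,0.0004,-0.0007,0,0,0],[0.0003,0.0004,-0.0007,0,0,0]]' >/dev/null && python3 chk.py && python3 -m handwheel '[[0,0,-0.0001,0,0,0],[0,0,-0.0002,0,0,0],[0,0,-0.0003,0,0,0],[0,0,-0.0004,0,0,0],[0,0,-0.0005,0,0,0],[0,0,-0.0006,0,0,0],[0,0,-0.0007,0,0,0],[0,0,-0.0007,0,0,0],[0,0,-0.0007,0,0,0],[0,0,-0.0007,0,0,0]]' >/dev/null && python3 chk.py && python3 -m handwheel '[[0,0,-0.0001,0,0,0],[0,0,-0.0002,0,0,0],[0,0,-0.0003,0,0,0],[0,0,-0.0004,0,0,0],[0,0,-0.0005,0,0,0],[0,0,-0.0006,0,0,0],[0,0,-0.0007,0,0,0],[0,0,-0.0007,0,0,0],[0,0,-0.0007,0,0,0],[0,0,-0.0007,0,0,0]]' >/dev/null && python3 chk.py && python3 -m handwheel '[[0,0,-0.0001,0,0,0],[0,0,-0.0002,0,0,0],[0,0,-0.0003,0,0,0],[0,0,-0.0004,0,0,0],[0,0,-0.0005,0,0,0],[0,0,-0.0006,0,0,0],[0,0,-0.0007,0,0,0],[0,0,-0.0007,0,0,0],[0,0,-0.0007,0,0,0],[0,0,-0.0007,0,0,0]]' >/dev/null && python3 chk.py
```

```text
chk z 142.25 push~9.8 f 0.95 0.88 3.96 base 4.26 mz -0.022 t 14.9
chk z 141.53 push~10.5 f 1.51 -1.57 4.69 base 4.33 mz -0.053 t 15.8
chk z 140.84 push~11.2 f 1.52 -2.59 3.83 base 4.40 mz -0.054 t 16.6
chk z 140.12 push~11.9 f 0.90 -2.08 4.11 base 4.47 mz -0.052 t 17.4
```

```bash

python3 -m handwheel '[[0.0001,-0.0002,-0.0001,0,0,0],[0.0001,-0.0002,-0.0002,0,0,0],[0.0001,-0.0002,-0.0003,0,0,0],[0.0001,-0.0002,-0.0004,0,0,0],[0.0001,-0.0002,-0.0005,0,0,0],[0.0001,-0.0002,-0.0006,0,0,0],[0.0001,-0.0002,-0.0007,0,0,0],[0.0001,-0.0002,-0.0007,0,0,0],[0.0001,-0.0002,-0.0007,0,0,0],[0.0001,-0.0002,-0.0007,0,0,0]]' >/dev/null && python3 chk.py && python3 -m handwheel '[[0,0,-0.0001,0,0,0],[0,0,-0.0002,0,0,0],[0,0,-0.0003,0,0,0],[0,0,-0.0004,0,0,0],[0,0,-0.0005,0,0,0],[0,0,-0.0006,0,0,0],[0,0,-0.0007,0,0,0],[0,0,-0.0007,0,0,0],[0,0,-0.0007,0,0,0],[0,0,-0.0007,0,0,0]]' >/dev/null && python3 chk.py && python3 -m handwheel '[[0,0,-0.0001,0,0,0],[0,0,-0.0002,0,0,0],[0,0,-0.0003,0,0,0],[0,0,-0.0004,0,0,0],[0,0,-0.0005,0,0,0],[0,0,-0.0006,0,0,0],[0,0,-0.0007,0,0,0],[0,0,-0.0007,0,0,0],[0,0,-0.0007,0,0,0],[0,0,-0.0007,0,0,0]]' >/dev/null && python3 chk.py && python3 -m handwheel '[[0,0,-0.0001,0,0,0],[0,0,-0.0002,0,0,0],[0,0,-0.0003,0,0,0],[0,0,-0.0004,0,0,0],[0,0,-0.0005,0,0,0],[0,0,-0.0006,0,0,0],[0,0,-0.0007,0,0,0],[0,0,-0.0007,0,0,0],[0,0,-0.0007,0,0,0],[0,0,-0.0007,0,0,0]]' >/dev/null && python3 chk.py
```

```text
chk z 139.40 push~12.6 f -0.06 -0.71 4.30 base 4.54 mz -0.073 t 18.2
chk z 138.70 push~13.3 f -0.66 0.75 4.13 base 4.61 mz -0.018 t 19.1
chk z 138.05 push~14.0 f -1.12 0.61 4.11 base 4.68 mz 0.053 t 19.9
chk z 137.33 push~14.7 f -1.69 0.80 4.91 base 4.75 mz -0.020 t 20.8
```

```bash

python3 -m handwheel '[[-0.0001,0,-0.0001,0,0,0],[-0.0001,0,-0.0002,0,0,0],[-0.0001,0,-0.0003,0,0,0],[-0.0001,0,-0.0004,0,0,0],[-0.0001,0,-0.0005,0,0,0],[-0.0001,0,-0.0006,0,0,0],[-0.0001,0,-0.0007,0,0,0],[-0.0001,0,-0.0007,0,0,0],[-0.0001,0,-0.0007,0,0,0],[-0.0001,0,-0.0007,0,0,0]]' >/dev/null && python3 chk.py && python3 -m handwheel '[[0,0,-0.0001,0,0,0],[0,0,-0.0002,0,0,0],[0,0,-0.0003,0,0,0],[0,0,-0.0004,0,0,0],[0,0,-0.0005,0,0,0],[0,0,-0.0006,0,0,0],[0,0,-0.0007,0,0,0],[0,0,-0.0007,0,0,0],[0,0,-0.0007,0,0,0],[0,0,-0.0007,0,0,0]]' >/dev/null && python3 chk.py && python3 -m handwheel '[[0,0,-0.0001,0,0,0],[0,0,-0.0002,0,0,0],[0,0,-0.0003,0,0,0],[0,0,-0.0004,0,0,0],[0,0,-0.0005,0,0,0],[0,0,-0.0006,0,0,0],[0,0,-0.0007,0,0,0],[0,0,-0.0007,0,0,0],[0,0,-0.0007,0,0,0],[0,0,-0.0007,0,0,0]]' >/dev/null && python3 chk.py && python3 -m handwheel '[[0,0,-0.0001,0,0,0],[0,0,-0.0002,0,0,0],[0,0,-0.0003,0,0,0],[0,0,-0.0004,0,0,0],[0,0,-0.0005,0,0,0],[0,0,-0.0006,0,0,0],[0,0,-0.0007,0,0,0],[0,0,-0.0007,0,0,0],[0,0,-0.0007,0,0,0],[0,0,-0.0007,0,0,0]]' >/dev/null && python3 chk.py
```

```text
chk z 136.67 push~15.3 f -1.43 1.38 5.03 base 4.81 mz -0.027 t 21.6
chk z 135.98 push~16.0 f -1.44 0.35 4.89 base 4.88 mz -0.058 t 22.4
chk z 135.25 push~16.8 f -0.86 0.68 5.44 base 4.96 mz -0.010 t 23.2
chk z 134.55 push~17.4 f -1.64 0.39 4.31 base 5.02 mz -0.069 t 24.1
```

```bash

python3 -m handwheel '[[-0.0001,0,-0.0001,0,0,0],[-0.0001,0,-0.0002,0,0,0],[-0.0001,0,-0.0003,0,0,0],[-0.0001,0,-0.0004,0,0,0],[-0.0001,0,-0.0005,0,0,0],[-0.0001,0,-0.0006,0,0,0],[-0.0001,0,-0.0007,0,0,0],[-0.0001,0,-0.0007,0,0,0],[-0.0001,0,-0.0007,0,0,0],[-0.0001,0,-0.0007,0,0,0]]' >/dev/null && python3 chk.py && python3 -m handwheel '[[0,0,-0.0001,0,0,0],[0,0,-0.0002,0,0,0],[0,0,-0.0003,0,0,0],[0,0,-0.0004,0,0,0],[0,0,-0.0005,0,0,0],[0,0,-0.0006,0,0,0],[0,0,-0.0007,0,0,0],[0,0,-0.0007,0,0,0],[0,0,-0.0007,0,0,0],[0,0,-0.0007,0,0,0]]' >/dev/null && python3 chk.py && python3 -m handwheel '[[0,0,-0.0001,0,0,0],[0,0,-0.0002,0,0,0],[0,0,-0.0003,0,0,0],[0,0,-0.0004,0,0,0],[0,0,-0.0005,0,0,0],[0,0,-0.0006,0,0,0],[0,0,-0.0007,0,0,0],[0,0,-0.0007,0,0,0],[0,0,-0.0007,0,0,0],[0,0,-0.0007,0,0,0]]' >/dev/null && python3 chk.py && python3 -m handwheel '[[0,0,-0.0001,0,0,0],[0,0,-0.0002,0,0,0],[0,0,-0.0003,0,0,0],[0,0,-0.0004,0,0,0],[0,0,-0.0005,0,0,0],[0,0,-0.0006,0,0,0],[0,0,-0.0007,0,0,0],[0,0,-0.0007,0,0,0],[0,0,-0.0007,0,0,0],[0,0,-0.0007,0,0,0]]' >/dev/null && python3 chk.py
```

```text
chk z 133.92 push~18.1 f -0.30 0.41 4.76 base 5.09 mz -0.020 t 24.9
chk z 133.25 push~18.7 f -0.81 0.98 4.62 base 5.15 mz -0.025 t 25.8
chk z 132.55 push~19.4 f -0.00 0.54 5.40 base 5.22 mz -0.021 t 26.6
chk z 132.09 push~19.9 f -1.54 0.71 5.68 base 5.27 mz -0.036 t 27.4
```

```bash

python3 -m handwheel '[[0,0,-0.0001,0,0,0],[0,0,-0.0002,0,0,0],[0,0,-0.0003,0,0,0],[0,0,-0.0004,0,0,0],[0,0,-0.0004,0,0,0],[0,0,-0.0004,0,0,0],[0,0,-0.0004,0,0,0],[0,0,-0.0004,0,0,0],[0,0,-0.0004,0,0,0],[0,0,-0.0004,0,0,0]]' >/dev/null && python3 chk.py
```

```text
chk z 131.98 push~20.0 f -1.97 1.13 7.74 base 5.28 mz -0.016 t 28.2
```

```bash

python3 -m handwheel '[[0,0,-0.0001,0,0,0],[0,0,-0.0002,0,0,0],[0,0,-0.0003,0,0,0],[0,0,-0.0004,0,0,0],[0,0,-0.0004,0,0,0],[0,0,-0.0004,0,0,0],[0,0,-0.0004,0,0,0],[0,0,-0.0004,0,0,0],[0,0,-0.0004,0,0,0],[0,0,-0.0004,0,0,0]]' >/dev/null && python3 chk.py
python3 - <<'E'
from tgt import *
import cv2
from h import crop
im=bot.get_image("wrist");cv2.imwrite("pics/w8c.png",crop(im,190,160,320,260,5))
s=bot.read_state();print(s["tool_pos"],s["time_s"],np.round(s["ft_force"],2),np.round(s["moment"],3),s["gripper_width"],s["joint_positions"])
E
```

```text
chk z 131.89 push~20.1 f -2.04 1.67 9.05 base 5.29 mz -0.004 t 29.1
[595.67156662 -49.98107492 131.90769852] 29.1333 [-1.94  0.52  8.6 ] [0.454 0.703 0.009] 10.052898541073137 [ 1.86838024e-01  4.24101294e-01 -1.95848312e-01 -1.69130603e-04
 -9.49933102e-01  1.14807459e+00]
```

View pics/w8c.png

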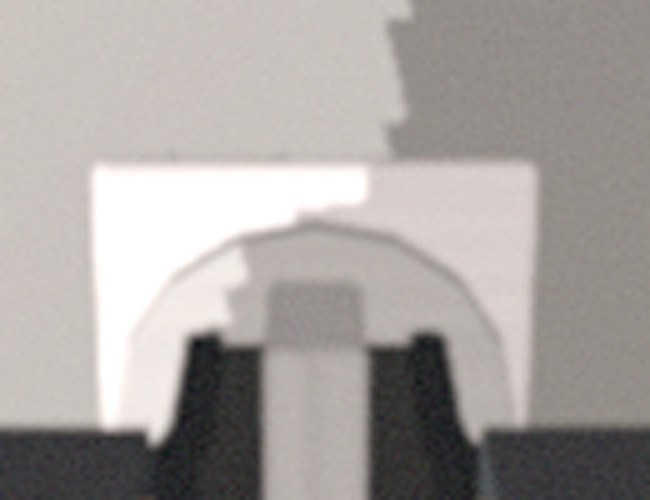

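The force rises at about 15 N/mm over the last steps (7.7 to 9.05 N in 0.09 mm). That is the rubber pad, at push ≈ 20 mm with about 3–4 N on the pad. I'll ease off slightly and turn clockwise in checked steps.

```bash

python3 -m handwheel '[[0,0,0.0002,0,0,0],[0,0,0.0004,0,0,0],[0,0,0.0006,0,0,-2],[0,0,0.0006,0,0,-4],[0,0,0.0006,0,0,-6],[0,0,0.0006,0,0,-8],[0,0,0.0006,0,0,-10],[0,0,0.0006,0,0,-12],[0,0,0.0006,0,0,-12],[0,0,0.0006,0,0,-12]]' 1 6 >/dev/null && python3 chk.py
python3 - <<'E'
from rig import bot
from scipy.spatial.transform import Rotation as R
import numpy as np
s=bot.read_state();print(np.round(s["tool_pos"],2),s["gripper_width"],np.round(s["moment"],3));r=R.from_quat(s["orientation"]).as_matrix();print(np.degrees(np.arctan2(r[1,0],r[0,0])))
E
```

```text
chk z 132.01 push~20.0 f -0.75 1.61 6.42 base 5.28 mz 0.020 t 30.0
[595.64 -49.89 132.01] 9.531195421224409 [0.341 0.484 0.02 ]
-25.532153851613874
```

```bash

python3 -m handwheel '[[0,0,0,0,0,-2.5],[0,0,0,0,0,-5],[0,0,0,0,0,-7.5],[0,0,0,0,0,-10],[0,0,0,0,0,-12.5],[0,0,0,0,0,-15],[0,0,0,0,0,-17.5],[0,0,0,0,0,-20],[0,0,0,0,0,-20],[0,0,0,0,0,-20]]' >/dev/null && python3 chk.py
python3 - <<'E'
from rig import bot
from scipy.spatial.transform import Rotation as R
import numpy as np,cv2
from h import crop
s=bot.read_state();print(np.round(s["tool_pos"],2),s["gripper_width"],np.round(s["moment"],3));r=R.from_quat(s["orientation"]).as_matrix();print(np.degrees(np.arctan2(r[1,0],r[0,0])))
im=bot.get_image("wrist");cv2.imwrite("pics/w9c.png",crop(im,170,130,340,270,4))
E
```

```text
chk z 132.03 push~20.0 f -1.20 1.27 6.95 base 5.28 mz -0.044 t 30.8
[595.71 -49.78 132.03] 9.860825674654501 [ 0.537  0.448 -0.044]
-45.53300537287471
```

View pics/w9c.png

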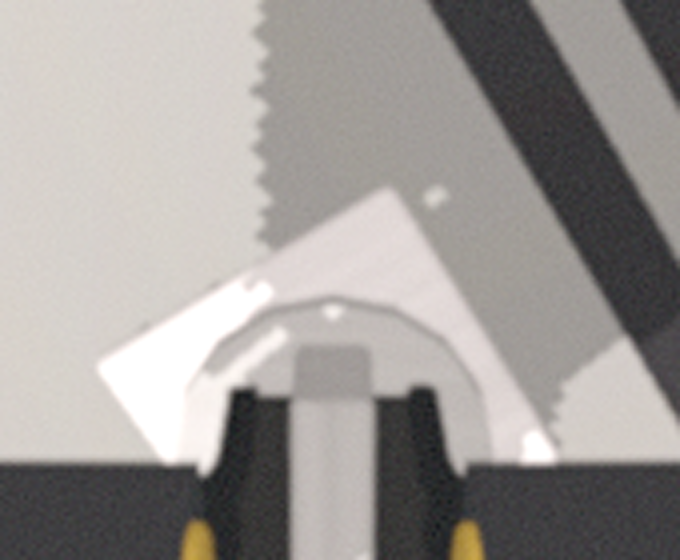

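The wing turns with the jaws and is square between them (290–375) while the plate appears rotated about 32°. Forces are low, so I continue.

```bash

python3 -m handwheel '[[0,0,0,0,0,-3],[0,0,0,0,0,-6],[0,0,0,0,0,-9],[0,0,0,0,0,-12],[0,0,0,0,0,-15],[0,0,0,0,0,-18],[0,0,0,0,0,-21],[0,0,0,0,0,-24],[0,0,0,0,0,-24],[0,0,0,0,0,-24]]' >/dev/null && python3 chk.py && python3 -m handwheel '[[0,0,0,0,0,-3],[0,0,0,0,0,-6],[0,0,0,0,0,-9],[0,0,0,0,0,-12],[0,0,0,0,0,-15],[0,0,0,0,0,-18],[0,0,0,0,0,-21],[0,0,0,0,0,-24],[0,0,0,0,0,-24],[0,0,0,0,0,-24]]' >/dev/null && python3 chk.py && python3 -m handwheel '[[0,0,0,0,0,-1.5],[0,0,0,0,0,-3],[0,0,0,0,0,-4.5],[0,0,0,0,0,-6],[0,0,0,0,0,-7],[0,0,0,0,0,-7],[0,0,0,0,0,-7],[0,0,0,0,0,-7],[0,0,0,0,0,-7],[0,0,0,0,0,-7]]' >/dev/null && python3 chk.py
python3 - <<'E'
from rig import bot
from scipy.spatial.transform import Rotation as R
import numpy as np
s=bot.read_state();print(np.round(s["tool_pos"],2),s["gripper_width"],np.round(s["moment"],3));r=R.from_quat(s["orientation"]).as_matrix();print(np.degrees(np.arctan2(r[1,0],r[0,0])))
E
```

```text
chk z 132.07 push~19.9 f -1.05 1.61 6.62 base 5.27 mz -0.024 t 31.7
[595.89 -49.66 132.07] 9.646066733699485 [ 0.686  0.372 -0.024]
-69.52829933426663
```

The chain stopped only because the pressing force (6.6 N) sits at the tight limit. That is the light pad contact and it isn't rising. I'll ease up 0.2 mm and go on.

```bash

python3 -m handwheel '[[0,0,0.0002,0,0,-3],[0,0,0.0002,0,0,-6],[0,0,0.0002,0,0,-9],[0,0,0.0002,0,0,-12],[0,0,0.0002,0,0,-15],[0,0,0.0002,0,0,-18],[0,0,0.0002,0,0,-21],[0,0,0.0002,0,0,-24],[0,0,0.0002,0,0,-24],[0,0,0.0002,0,0,-24]]' >/dev/null && python3 chk.py ; python3 -m handwheel '[[0,0,0,0,0,-1.5],[0,0,0,0,0,-3],[0,0,0,0,0,-4.5],[0,0,0,0,0,-6],[0,0,0,0,0,-7],[0,0,0,0,0,-7],[0,0,0,0,0,-7],[0,0,0,0,0,-7],[0,0,0,0,0,-7],[0,0,0,0,0,-7]]' >/dev/null && python3 chk.py
python3 - <<'E'
from rig import bot
from scipy.spatial.transform import Rotation as R
import numpy as np
s=bot.read_state();print(np.round(s["tool_pos"],2),s["gripper_width"],np.round(s["moment"],3));r=R.from_quat(s["orientation"]).as_matrix();print(np.degrees(np.arctan2(r[1,0],r[0,0])))
E
```

```text
chk z 132.11 push~19.9 f -1.06 2.04 6.38 base 5.27 mz -0.028 t 32.5
chk z 132.13 push~19.9 f -0.42 1.87 5.33 base 5.27 mz -0.047 t 33.4
[596.09 -49.63 132.13] 9.985941419468421 [ 0.656  0.082 -0.047]
-100.522125773889
```

```bash

python3 -m handwheel '[[0,0,0,0,0,-0.5],[0,0,0,0,0,-1],[0,0,0,0,0,-1.5],[0,0,0,0,0,-2],[0,0,0,0,0,-2.5],[0,0,0,0,0,-3],[0,0,0,0,0,-3],[0,0,0,0,0,-3],[0,0,0,0,0,-3],[0,0,0,0,0,-3]]' >/dev/null && python3 chk.py ; python3 -m handwheel '[[0,0,0,0,0,-0.3],[0,0,0,0,0,-0.6],[0,0,0,0,0,-0.9],[0,0,0,0,0,-1.2],[0,0,0,0,0,-1.5],[0,0,0,0,0,-1.5],[0,0,0,0,0,-1.5],[0,0,0,0,0,-1.5],[0,0,0,0,0,-1.5],[0,0,0,0,0,-1.5]]' >/dev/null && python3 chk.py
python3 - <<'E'
from rig import bot
from scipy.spatial.transform import Rotation as R
import numpy as np,cv2
from h import crop
s=bot.read_state();print(np.round(s["tool_pos"],2),s["gripper_width"],np.round(s["moment"],3));r=R.from_quat(s["orientation"]).as_matrix();print(np.degrees(np.arctan2(r[1,0],r[0,0])))
im=bot.get_image("wrist");cv2.imwrite("pics/w10c.png",crop(im,170,130,340,270,4))
E
```

```text
chk z 132.14 push~19.9 f -0.84 2.58 4.86 base 5.27 mz 0.051 t 34.2
chk z 132.13 push~19.9 f 0.31 2.04 5.40 base 5.27 mz 0.165 t 35.0
[596.11 -49.74 132.13] 10.091712524327987 [0.568 0.074 0.165]
-104.97915063270304
```

View pics/w10c.png

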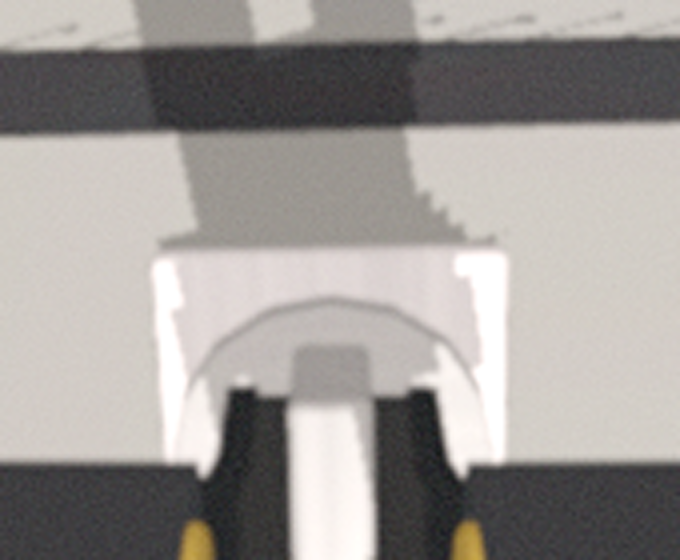

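The turning moment rose from ≈0 to 0.05 and then 0.165 N·m at yaw −103.5 to −105°, so the pi/2 stop is felt. The plate edges are again parallel to the image. Now I let go: open, then rise slowly.

```bash

python3 -m handwheel '[[0,0,0,0,0,0],[0,0,0,0,0,0],[0,0,0,0,0,0],[0,0,0,0,0,0],[0,0,0.0003,0,0,0],[0,0,0.0006,0,0,0],[0,0,0.001,0,0,0],[0,0,0.0015,0,0,0],[0,0,0.002,0,0,0],[0,0,0.0025,0,0,0]]' 0.4 6 >/dev/null ; python3 chk.py
python3 -m handwheel '[[0,0,0.0005,0,0,0],[0,0,0.001,0,0,0],[0,0,0.0015,0,0,0],[0,0,0.002,0,0,0],[0,0,0.003,0,0,0],[0,0,0.004,0,0,0],[0,0,0.005,0,0,0],[0,0,0.006,0,0,0],[0,0,0.007,0,0,0],[0,0,0.008,0,0,0]]' >/dev/null ; python3 chk.py
python3 - <<'E'
from rig import bot
import numpy as np,cv2
from h import crop
s=bot.read_state();print(np.round(s["tool_pos"],2),s["gripper_width"],np.round(s["moment"],3))
im=bot.get_image("wrist");cv2.imwrite("pics/w11c.png",crop(im,170,130,340,270,4))
im=bot.get_image("scene");cv2.imwrite("pics/s11c.png",crop(im,170,110,300,240,5))
E
```

```text
chk z 133.82 push~18.2 f 0.71 0.15 1.32 base 5.10 mz 0.031 t 35.9
chk z 142.39 push~9.6 f -0.30 0.02 0.16 base 4.24 mz 0.004 t 36.7
[595.47 -49.95 142.39] 26.358174653596574 [ 0.1   -0.05   0.004]
```

View pics/w11c.png

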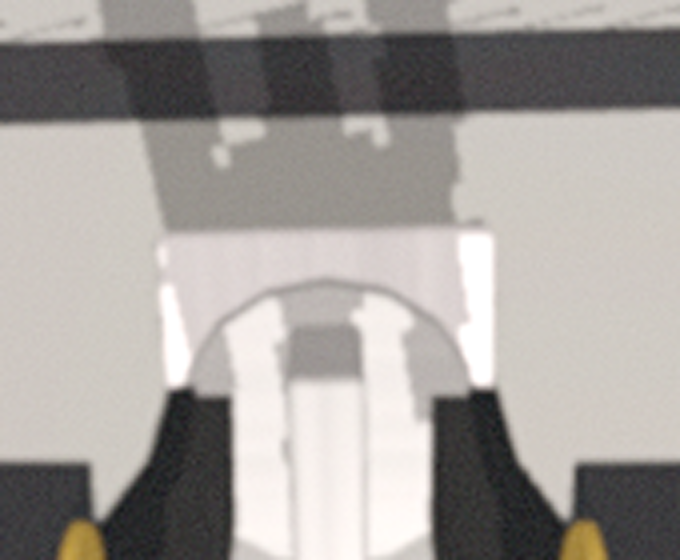

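View pics/s11c.png

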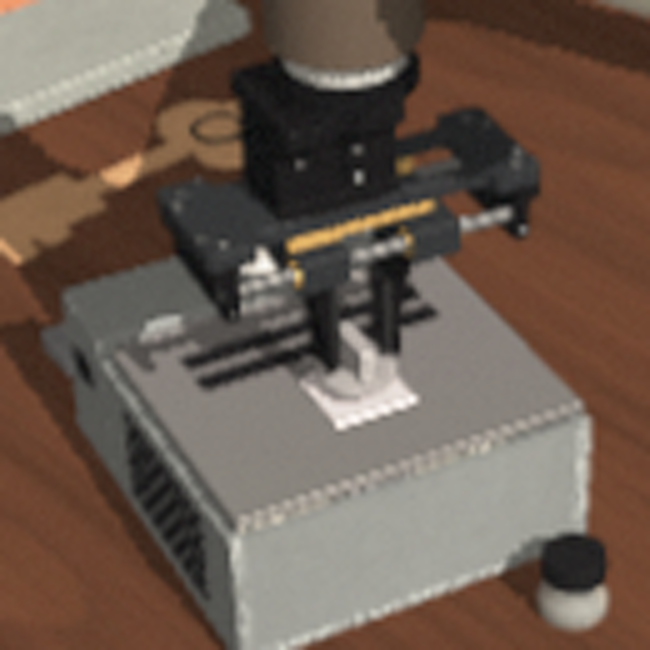

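The lid stays flush with the jaws off, and the wing lies across the hinge and parallel to the jaws. Next I retreat straight up and check.

```bash

python3 -m handwheel '[[0,0,0.005,0,0,0],[0,0,0.012,0,0,0],[0,0,0.02,0,0,0],[0,0,0.035,0,0,0],[0,0,0.05,0,0,0],[0,0,0.07,0,0,0],[0,0,0.09,0,0,0],[0,0,0.11,0,0,0],[0,0,0.12,0,0,0],[0,0,0.12,0,0,0]]' 
python3 - <<'E'
from rig import bot
import numpy as np,cv2,pickle
from h import crop
s=bot.read_state();print(np.round(s["tool_pos"],2),s["gripper_width"],np.round(s["ft_force"],2),s["time_s"])
c=bot.get_calibration("wrist");pickle.dump(c,open("w12.pkl","wb"))
im=bot.get_image("wrist");cv2.imwrite("pics/w12.png",im);cv2.imwrite("pics/w12c.png",crop(im,205,135,305,210,8))
im=bot.get_image("scene");cv2.imwrite("pics/s12.png",im);cv2.imwrite("pics/s12c.png",crop(im,170,110,300,240,5))
E
```

```text
time_s: 37.67
tool_pos: [596.8, -50.0, 265.9]
orientation: [-0.609, 0.793, -0.002, 0.003]
ft_force: [-0.2, -0.5, -0.2]
gripper_width: 26.1
[596.84 -49.95 265.9 ] 26.11538010222411 [-0.16 -0.5  -0.15] 37.6667
```

View pics/w12.png

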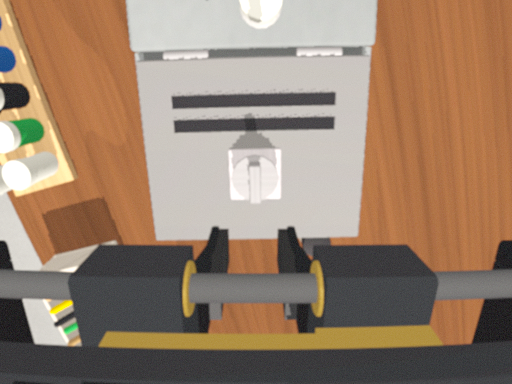

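View pics/s12c.png

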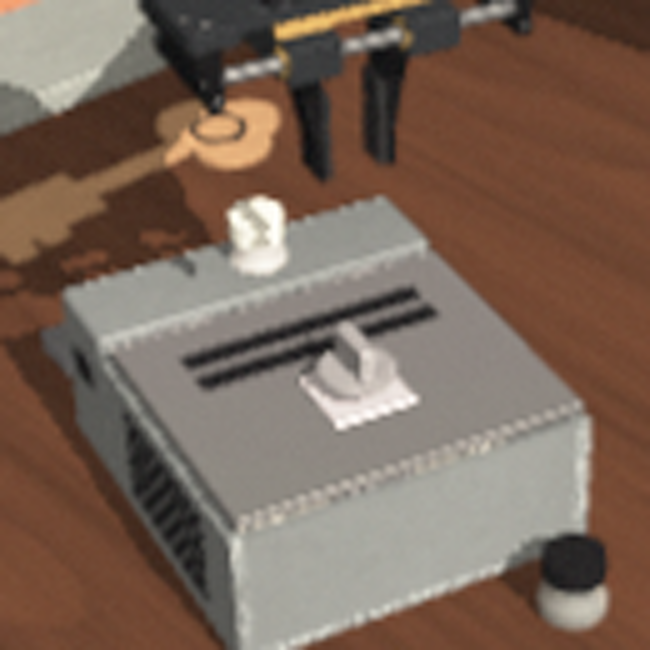

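View pics/w12c.png

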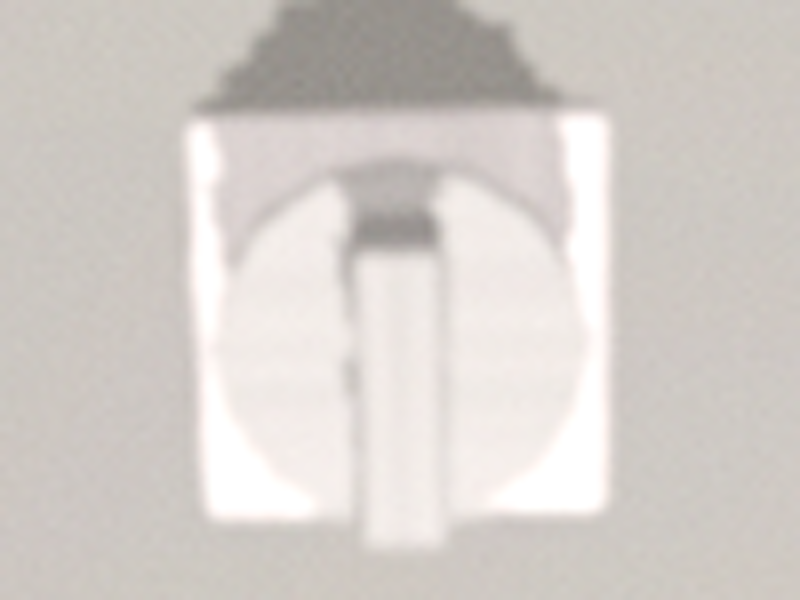

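The wing is square to the plate and hinge: its midline goes from 398 to 405 px, the same slant as the plate's midline. The lid edges are flush and nothing else appears displaced, so I hand in.

```bash
python3 -m handwheel '[[0,0,0,0,0,0],[0,0,0,0,0,0],[0,0,0,0,0,0],[0,0,0,0,0,0],[0,0,0,0,0,0],[0,0,0,0,0,0],[0,0,0,0,0,0],[0,0,0,0,0,0],[0,0,0,0,0,0],[0,0,0,0,0,0]]'; python3 -c "
from rig import bot
print(bot.close_job())"
```

```text
time_s: 38.6
tool_pos: [595.5, -49.9, 262.3]
orientation: [-0.609, 0.794, -0.0, 0.0]
ft_force: [-0.4, 0.0, 0.2]
gripper_width: 26.4
the job is handed in; nothing more can be done
None
```

The lid is shut flush and locked, and the job was handed in at about 38.6 s of the 72 s allowed.

- **Lining up:** The wing stood about 0.05 rad off, so I squared it with a gentle 5 N pinch and guided the lid shut along its arc.
- **Pressing:** I pressed the stud in 0.7 mm steps. It bottomed softly at about 20 mm, with the force rising at about 15 N/mm and roughly 4 N on the pad, which matches the rubber.
- **Turning:** I eased off a little and turned it 90° clockwise until the moment rose at the stop (0.17 N·m), about 1.5° past the computed quarter turn. Then I opened the jaws and backed off.

**Last checks:** The pictures taken 2 s after release show the lid flush by itself, the wing square to the hinge, the jars in the pictures where they were, and nothing touching the robot.

**What disagreed or was not as planned:**
- My first position fit was about 2 mm off across the jaws. I corrected it from the wrist picture.
- Side forces reached about 4 N while gripping and pressing. I trimmed them out.
- During the turn, my own force check stopped one step at 6.6 N, just over its limit. The force was not rising, so I eased up 0.2 mm and carried on.
- The vertical force read about 1 N lower than the stated spring should give, probably a sensor offset.

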